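# Shift the bench-mounted gear selector into third

## Robot

A 6-joint arm with a two-finger parallel gripper is mounted at the origin on a cart in front of the work surface, level with it; the furniture and walls round the work are solid. World frame = base frame: x ahead of the robot, y to its left, z up, the work surface at z = 0. Lengths are in m, angles in degrees, forces in N, time in s.
With the tool pointing down it reaches from about 0.325 to 0.9 m from the base axis. Payload 6.1 kg.
Tool frame: the origin (TCP) lies on the centre line of the jaws, within the pads' length; the fingertips stand 14 mm ahead of it and the grasp point (between the pads) lies 5 mm behind it; z points along the fingers, y is the line along which they close (so a half turn about z gives the same grasp; the last joint's range is limited). The gripper opens to 87 mm and grips with 3 to 60 N. Pads are 19 mm wide; open, the fingers measure 117 mm over their backs; the gripper's body (75 mm by 190 mm) begins 51 mm behind the grasp point.
Start: joints at [-72.657, 12.628, 87.462, -0, 79.91, -7.225], TCP at [0.26, -0.568, 0.237] pointing down, gripper open.
Joint ranges: [-170.65, 170.65], [-52.31, 119.04], [5.05, 147.46], [-71.25, 251.25], [11.57, 151.72], [-153.62, 153.62]. Speed limits (degrees/s): [147.25, 147.25, 172.46, 180, 180, 180].

## Interface

Orientations are given as a 3x3 rotation matrix whose columns are the frame's x, y, z axes.
In Python, from bench import get_state, grab_frame, hand_in gives the robot as it stands.
- The arm moves only by the shell command python3 -m jog 'ROWS' [FORCE]. ROWS is text: rows parted by semicolons, each of 7 numbers parted by spaces: the shift along the tool's x, y, z in m, then the turn, a rotation vector about the tool's x, y, z in rad, then the finger opening in m, from 0 to 0.087. A call has exactly 10 rows; each row is the pose to reach, as a shift and turn from the pose commanded when the call began, along the tool's axes at that moment; what a row does not reach only later rows make up. A row lasts 1/12 s, in which the tool goes at most 41.7 mm and 7.16 degrees, less where a joint would pass 70% of its speed; a pose out of reach is approached as far as the arm can. A call with a gripper value outside its range is refused whole. The fingers move at their own pace and stop on an object; FORCE is the grip in N (left out, the last holds). Time passes only in rows, so rows that repeat a pose let the fingers close, or fill a call up. It gives the time, the measured TCP pose, the force, the opening and the grip force at its end, in the units of the state.
- get_state(): the state, without advancing time (a new reading comes with each control period).
- grab_frame(name): name is "scene" or "top" or "wrist"; returns a dict with "color" (400x640x3 uint8, red, green, blue), "range_z" (400x640 float32, m along the optical axis (not along the pixel's ray), 0 where there is no reading), "mtx" (3x3 intrinsics, pixels), "rvec" (rotation vector, rad) and "tvec" (3), from world to camera coordinates, as OpenCV has them. Camera axes: x right, y down, z forward; pixel columns grow to the right and rows downward; lengths in m; the calibration is good to about 2 mm. A picture is of the moment at which its call begins.
- hand_in(): hands the job in; it is judged then, once.
The state is a dict: "clock": time; "q": joint angles; "qvel": joint speeds; "joint_efforts": joint torques, N m; "tcp_pos": TCP position; "orientation": TCP orientation; "force": force on the tool from outside, world axes, zero at the start; "moment": the same for the moment, N m; "grip_width": opening from 0.0 (shut) to 1.0 (fully open); "grip_force": force on a finger pad.
Only numpy, scipy, OpenCV 4.12 (cv2) and the standard library are available. Lean on these libraries where they do the work, as an engineer would, in place of code of your own. Each camera call takes 0.05 s, during which the arm holds its last target. There are 200 camera calls.

## Task

The gearshift unit on the desk is being tested: its red-knobbed lever has been left somewhere in the left-hand leg of the H-shaped gate. Push the lever with the fingertips, without lifting it, through the cross passage to the right-hand side and then forward (away from the robot) until it is fully home in third, the slot with the three green dots, and leave it there with the fingers clear. Leave the loose things round about where they are.

Things in the scene. Friction and masses are not known exactly. Their poses are not given: they have to be found in the camera images.
- shifter: gearshift unit fixed to the desk: grey housing on a dark steel foot, 100 (x) x 96 (y) mm, aluminium gate plate on top, 90 mm above the desk. Origin: centre of its underside. Its x axis is the lever's forward direction (roughly away from the robot; turned by up to 0.35 rad), y to its left, z up. The lever pivots on a universal joint 10 mm above the origin
- gate (a point): centre of the H gate, on the top of the plate; axes as the shifter's. Two columns along x, centred 17 mm left and right of it, 18 mm wide, are joined by one cross passage along y, 18 mm wide, at x = 0; corners rounded. Slots: first (one dot) forward left, second (two) back left, third (three green dots) forward right, fourth (four) back right
- select_cross (a joint): sideways tilt of the lever about the shifter's x axis, rad: -0.22 left column, +0.22 right column (end stops); starts at -0.21 to -0.19. Friction of about 2 N at the knob, no spring: the lever stays where it is left. It can enter or leave the slots only when this is beyond about 0.17 either way
- select_fore (a joint): tilt forward (+) and back (-), rad: 0 in the cross passage, +0.26 fully forward, -0.26 fully back (end stops); starts anywhere from -0.24 to 0.24. The lever can go across only while this is within about 0.05 of 0. Same friction, no spring
- lever_lift (a joint): travel of the lever when pulled up along its stem, m: 0 is its normal place, held down by a spring of 15 N; up to 0.02. It need not be used
- knob (a point): centre of the red pear-shaped knob, 135 mm from the pivot; 34 mm across at its widest, reaching 25 mm below and 20 mm above this point; 30 mm of 10 mm steel stem shows between it and the plate. In the shifter's frame: x = 0.135 sin(fore), y = -0.135 sin(cross) cos(fore), z = 0.010 + 0.135 cos(cross) cos(fore)
- third_slot (a point): the place on the top of the gate plate where the stem passes when the lever is fully home in third
- flux_tin: low white tin of flux with a paper-covered lid, 47 mm across, 18 mm tall, beside the right of the shifter; origin at the centre of its underside
- tip_tin: small round brass-coloured tin, 25 mm across, 24 mm tall, beside the left of the shifter; origin at the centre of its underside
- solder_reel: reel of solder wire, 58 mm across, 36 mm tall, behind the shifter; origin at the centre of its underside
- ipa_spray: small white spray bottle, 28 mm across, 92 mm tall, behind the shifter; origin at the centre of its underside
- battery_pack: flat black phone battery lying near the front edge, 42 x 95 x 5 mm; origin under its centre

How it is judged (in metres and radians):
On the way:
1. the lever passes through the cross passage (value of joint select_cross between -0.08 and 0.08 rad and value of joint select_fore between -0.1 and 0.1 rad).
At the end, for the whole second after the job is handed in: The lever rests fully home in third: select_cross above 0.15 and select_fore above 0.205 rad, at rest and not lifted (below 3 mm); every listed loose thing is within 30 mm of where it began (value of joint select_cross above 0.15 rad and value of joint select_fore above 0.205 rad and value of joint lever_lift below 0.003 m and velocity of joint select_fore between -0.05 and 0.05 rad/s and distance of each of flux_tin, tip_tin, solder_reel, ipa_spray, battery_pack from where it was at the start of the episode below 0.03 m); the robot touches nothing.
It fails at once if the lever is lifted by more than 6 mm (value of joint lever_lift above 0.006 m).
It fails at once if a loose thing is moved by more than 30 mm or carried (distance of any of flux_tin, tip_tin, solder_reel, ipa_spray, battery_pack from where it was at the start of the episode above 0.03 m).
It also fails if it takes over 58 s, if anything falls off the work surface, if the arm or the gripper's body presses on something with over 40 N, if the wrist force passes 120 N, or if a joint passes its speed limit or range.

## Working session

There is one attempt and no reset: what is moved stays moved. The work goes in short steps, Python scripts to look and compute and a shell command to move; the robot and the scene stay as the last step left them, time stands still between calls to the robot, and variables do not carry over. Pictures are saved under pics/ and viewed, at most 10 in all, crops included, and the job is handed in when it is done.

```bash
ls; mkdir -p pics; cat > h.py <<'E'
import numpy as np, cv2
from bench import get_state, grab_frame
def pts(f):
    "world point for each pixel"
    z=f["range_z"]; K=f["mtx"]; R=cv2.Rodrigues(np.array(f["rvec"],float))[0]; t=np.array(f["tvec"],float).ravel()
    v,u=np.indices(z.shape); c=np.stack([(u-K[0][2])/K[0][0]*z,(v-K[1][2])/K[1][1]*z,z],-1)
    return (c-t)@R
def save(f,n): cv2.imwrite("pics/"+n,f["color"][:,:,::-1])
E
python3 - <<'E'
from h import *
s=get_state(); print(s["clock"],s["tcp_pos"],s["orientation"],s["force"])
for n in ("top","scene"):
    f=grab_frame(n); save(f,n+"0.png"); P=pts(f); c=f["color"].astype(int)
    m=(c[...,0]>110)&(c[...,1]<70)&(c[...,2]<70)&(f["range_z"]>0)
    k,l,st,ce=cv2.connectedComponentsWithStats(m.astype('uint8'))
    for i in range(1,k):
        if st[i,4]>40: print(n,st[i],ce[i],np.percentile(P[l==i],[5,50,95],axis=0).round(3).tolist())
E
```

```text
pics
0.0 [ 0.25966239 -0.56786213  0.23544668] [[ 9.09473279e-01  4.15761939e-01 -6.04629753e-04]
 [ 4.15762329e-01 -9.09471504e-01  1.80796340e-03]
 [ 2.01788836e-04 -1.89567667e-03 -9.99998183e-01]] [-1.32239625 -0.14931954 -0.33327872]
top [330  14   5  35  88] [332.45454545  35.42045455] [[0.99, -0.1, 0.026], [0.996, -0.095, 0.062], [1.003, -0.092, 0.133]]
top [ 21 101   2  24  43] [ 21.51162791 112.34883721] [[0.811, 0.655, 0.007], [0.837, 0.657, 0.01], [0.862, 0.66, 0.014]]
top [264 166  12  10  96] [269.27083333 170.60416667] [[0.651, 0.035, 0.153], [0.66, 0.045, 0.157], [0.67, 0.054, 0.16]]
top [265 175  15   8  69] [272.79710145 178.88405797] [[0.64, 0.028, 0.135], [0.644, 0.038, 0.148], [0.651, 0.051, 0.155]]
top [ 97 214  35  19 144] [112.42361111 221.47222222] [[0.549, 0.393, 0.009], [0.573, 0.432, 0.012], [0.584, 0.459, 0.015]]
top [105 218  30  27 153] [121.34640523 231.88888889] [[0.521, 0.383, 0.008], [0.542, 0.404, 0.012], [0.572, 0.44, 0.015]]
scene [612  95  28  16 332] [625.79216867 101.46987952] [[0.104, 0.04, 0.365], [0.113, 0.053, 0.369], [0.121, 0.061, 0.371]]
scene [216 154   5  18  62] [218.4516129  162.93548387] [[0.952, -0.062, 0.099], [0.956, -0.05, 0.115], [0.971, -0.046, 0.135]]
scene [248 186  19  23 287] [258.50522648 195.97909408] [[0.639, 0.033, 0.124], [0.644, 0.046, 0.145], [0.656, 0.055, 0.158]]
scene [ 24 362  55  38 426] [ 50.13615023 381.66901408] [[0.557, 0.394, 0.006], [0.573, 0.425, 0.011], [0.582, 0.45, 0.013]]
scene [ 57 363  31  37 335] [ 74.60597015 383.23880597] [[0.529, 0.383, 0.006], [0.545, 0.401, 0.011], [0.57, 0.42, 0.013]]
scene [608 388  24  12 143] [619.59440559 395.72027972] [[0.083, -0.095, 0.011], [0.09, -0.077, 0.012], [0.097, -0.066, 0.013]]
```

```bash
python3 - <<'E'
import cv2,numpy as np
a=cv2.imread("pics/top0.png")[110:260,190:390]; b=cv2.imread("pics/scene0.png")[130:280,160:360]
cv2.imwrite("pics/both.png",np.vstack([cv2.resize(x,None,fx=2,fy=2,interpolation=2) if 0 else cv2.resize(x,(400,300)) for x in (a,b)]))
cv2.imwrite("pics/tc.png",cv2.resize(a,(800,600),interpolation=2)); cv2.imwrite("pics/sc.png",cv2.resize(b,(800,600),interpolation=2))
E
```

```text
(no output)
```

View pics/tc.png

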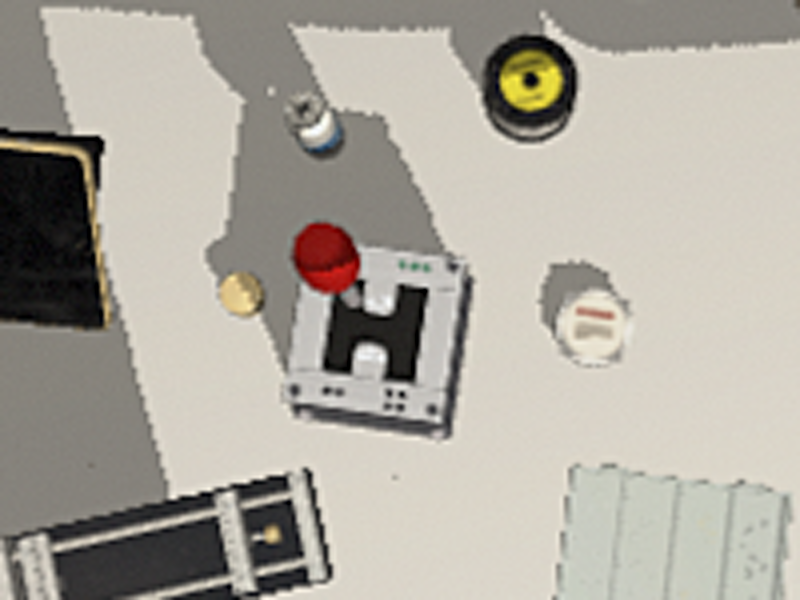

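View pics/sc.png

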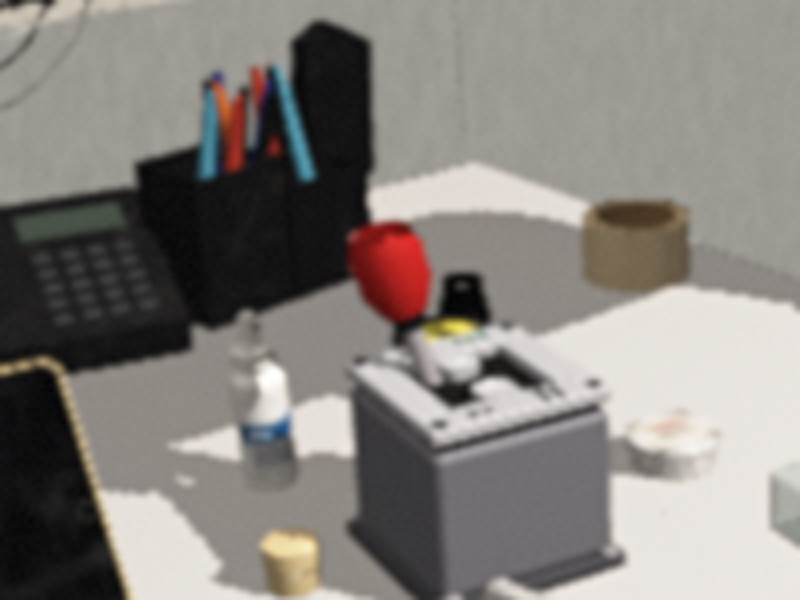

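The top view shows the red knob at crop (327,258), over the forward-left slot, so the lever is in first. The plate is turned slightly clockwise, with the green dots at crop (415,265). In the scene view the loose things are all low and clear of the knob. Next I'll measure the plate pose.

```bash
cat >> h.py <<'E'
def red(f,P):
    c=f["color"].astype(int)
    m=(c[...,0]>90)&(c[...,1]<80)&(c[...,2]<80)&(abs(P[...,0]-.63)<.12)&(abs(P[...,1])<.12)&(P[...,2]>.1)
    return P[m]
E
python3 - <<'E'
from h import *
for n in ("top","scene"):
    f=grab_frame(n); P=pts(f); c=f["color"].astype(int)
    near=(abs(P[...,0]-.62)<.1)&(abs(P[...,1]-.02)<.1)
    m=near&(abs(P[...,2]-.09)<.008)&(c.max(-1)-c.min(-1)<50)
    Q=P[m]; r=cv2.minAreaRect(Q[:,:2].astype('float32')*1000)
    print(n,len(Q),"plate z",np.median(Q[:,2]).round(4),r)
    g=near&(c[...,1]>c[...,0]+25)&(c[...,1]>c[...,2]+10)&(P[...,2]>.07)
    print("green",g.sum(),P[g].mean(0).round(4) if g.any() else '')
    R=red(f,P); print("red",len(R),R.min(0).round(3),R.max(0).round(3))
    # rays to z=.09: outline of pale plate pixels
    b=near&(abs(P[...,2]-.092)<.006)&(c.min(-1)>120); print("pale",cv2.minAreaRect(P[b][:,:2].astype('float32')*1000))
E
```

```text
top 1440 plate z 0.0892 ((624.6752319335938, 22.163471221923828), (88.34164428710938, 91.90277099609375), 81.02729797363281)
green 7 [ 0.6596 -0.0011  0.0905]
red 216 [ 0.515 -0.038  0.112] [0.671 0.058 0.946]
pale ((624.626220703125, 21.790973663330078), (87.59049224853516, 91.88335418701172), 81.02729797363281)
scene 1190 plate z 0.0894 ((624.4571533203125, 21.481380462646484), (88.88021087646484, 94.35426330566406), 81.17620849609375)
green 0 
red 364 [0.637 0.028 0.116] [0.67  0.059 0.159]
pale ((624.4170532226562, 21.14250946044922), (88.34689331054688, 94.24759674072266), 81.349365234375)
```

```bash
python3 -m jog '0.03 -0.02 0 0 0 0.05 0; 0.06 -0.035 0 0 0 0.11 0; 0.095 -0.055 0 0 0 0.17 0; 0.13 -0.075 0 0 0 0.23 0; 0.165 -0.095 0 0 0 0.3 0; 0.2 -0.115 0 0 0 0.37 0; 0.235 -0.135 0 0 0 0.44 0; 0.27 -0.155 0 0 0 0.51 0; 0.3 -0.17 0 0 0 0.584 0; 0.324 -0.184 0 0 0 0.584 0'
cat > g.py <<'E'
from h import *
import sys
a=np.radians(-8.9); E=np.array([[np.cos(a),-np.sin(a)],[np.sin(a),np.cos(a)]]); C=np.array([.6245,.0217])
s=get_state(); R=np.array(s["orientation"]); p=np.array(s["tcp_pos"])
print("clock",s["clock"],"tcp gate xy",((p[:2]-C)@E).round(4),"z",p[2].round(4),"tool x yaw",np.degrees(np.arctan2(R[1,0],R[0,0])).round(2),"F gate",(np.array(s["force"])[:2]@E).round(1),s["force"][2].round(1),s["grip_width"])
if len(sys.argv)>2:
    t=np.r_[C+E@[float(sys.argv[1]),float(sys.argv[2])],float(sys.argv[3])]; print("tool shift",(R.T@(t-p)).round(4))
if len(sys.argv)in(2,5):
    for n in ("top","scene"):
        f=grab_frame(n); Q=red(f,pts(f)); Q=Q[(Q[:,2]<.17)]; G=(Q[:,:2]-C)@E
        print(n,len(Q),"knob gate min",G.min(0).round(4) if len(Q) else '',"max",G.max(0).round(4) if len(Q) else '',Q[:,2].max().round(3) if len(Q) else '')
E
python3 g.py 0.068 0.0257 0.237 c
```

```text
clock: 1.03
tcp_pos: [0.4793, -0.264, 0.2366]
orientation: [[0.988, -0.157, 0.0], [-0.157, -0.988, 0.0], [0.0, -0.0, -1.0]]
force: [-0.4, -0.2, -0.9]
grip_width: 0.325
grip_force: 0.0
clock 1.0333 tcp gate xy [-0.0992 -0.3047] z 0.2366 tool x yaw -9.04 F gate [-0.4 -0.3] -0.9 0.32514877610729537
tool shift [ 1.664e-01 -3.308e-01 -2.000e-04]
top 225 knob gate min [0.0109 0.009 ] max [0.0428 0.041 ] 0.161
scene 355 knob gate min [0.0106 0.0127] max [0.0401 0.0438] 0.159
```

```bash
python3 -m jog '0.017 -0.033 0 0 0 0 0; 0.033 -0.066 0 0 0 0 0; 0.05 -0.1 0 0 0 0 0; 0.068 -0.135 0 0 0 0 0; 0.085 -0.17 0 0 0 0 0; 0.102 -0.203 0 0 0 0 0; 0.12 -0.238 0 0 0 0 0; 0.137 -0.272 0 0 0 0 0; 0.154 -0.306 0 0 0 0 0; 0.167 -0.331 0 0 0 0 0'
python3 g.py 0.068 0.0257 0.139; python3 - <<'E'
from h import *
save(grab_frame("scene"),"s1.png")
E
```

```text
clock: 1.97
tcp_pos: [0.6952, 0.0367, 0.2361]
orientation: [[0.988, -0.154, -0.0], [-0.154, -0.988, 0.0], [-0.0, -0.0, -1.0]]
force: [0.6, 0.1, 0.6]
grip_width: 0.006
grip_force: 0.0
clock 1.9667 tcp gate xy [0.0676 0.0258] z 0.2361 tool x yaw -8.83 F gate [0.6 0.2] 0.6 0.006109015651941074
tool shift [0.0005 0.0001 0.0971]
```

View pics/s1.png

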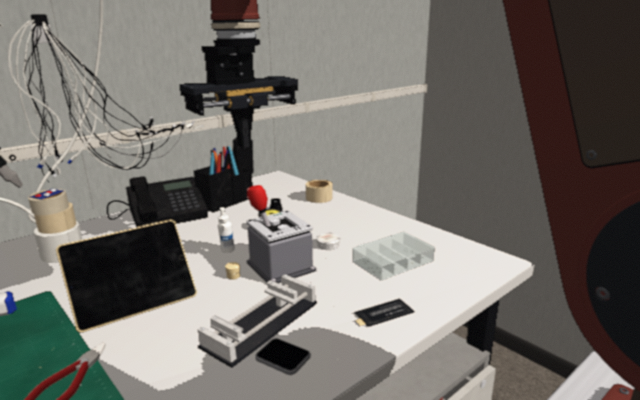

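The scene view shows the closed fingertips near (243,145), above and forward of the red knob at (258,198). I'll lower and push back.

```bash
python3 -m jog '0 0 0.02 0 0 0 0; 0 0 0.04 0 0 0 0; 0 0 0.06 0 0 0 0; 0 0 0.08 0 0 0 0; 0 0 0.097 0 0 0 0; -0.006 0 0.097 0 0 0 0; -0.012 0 0.097 0 0 0 0; -0.018 0 0.097 0 0 0 0; -0.021 0 0.097 0 0 0 0; -0.021 0 0.097 0 0 0 0'; python3 g.py c
python3 -m jog '-0.002 0 0 0 0 0 0; -0.004 0 0 0 0 0 0; -0.006 0 0 0 0 0 0; -0.008 0 0 0 0 0 0; -0.01 0 0 0 0 0 0; -0.012 0 0 0 0 0 0; -0.014 0 0 0 0 0 0; -0.016 0 0 0 0 0 0; -0.016 0 0 0 0 0 0; -0.016 0 0 0 0 0 0'; python3 g.py c
```

```text
clock: 2.85
tcp_pos: [0.6738, 0.038, 0.1416]
orientation: [[0.988, -0.155, 0.003], [-0.155, -0.988, -0.0], [0.003, -0.0, -1.0]]
force: [1.9, -0.4, -1.5]
grip_width: 0.007
grip_force: 0.8
clock 2.85 tcp gate xy [0.0462 0.0237] z 0.1416 tool x yaw -8.89 F gate [ 2.  -0.1] -1.5 0.006737312152858859
top 63 knob gate min [0.002  0.0208] max [0.0199 0.04  ] 0.163
scene 358 knob gate min [-0.      0.0117] max [0.039 0.043] 0.161
clock: 3.78
tcp_pos: [0.6572, 0.0406, 0.1393]
orientation: [[0.988, -0.155, -0.001], [-0.155, -0.988, 0.0], [-0.001, 0.0, -1.0]]
force: [2.0, 0.2, 1.2]
grip_width: 0.006
grip_force: 1.0
clock 3.7833 tcp gate xy [0.0294 0.0238] z 0.1393 tool x yaw -8.89 F gate [1.9 0.5] 1.2 0.006120325534044899
top 50 knob gate min [-0.0134  0.0222] max [0.001  0.0397] 0.163
scene 366 knob gate min [-0.0155  0.0101] max [0.0215 0.0432] 0.162
```

```bash
python3 -m jog '-0.001 0 0 0 0 0 0; -0.0025 0 0 0 0 0 0; -0.0025 0 0 0 0 0 0; 0.008 0 0 0 0 0 0; 0.02 0 0 0 0 0 0; 0.02 0 -0.02 0 0 0 0; 0.02 0 -0.04 0 0 0 0; 0.02 0 -0.055 0 0 0 0; 0.02 -0.01 -0.06 0 0 0 0; 0.02 -0.02 -0.06 0 0 0 0'; python3 g.py 0 0.072 0.139 c
```

```text
clock: 4.72
tcp_pos: [0.681, 0.0575, 0.201]
orientation: [[0.988, -0.156, 0.002], [-0.156, -0.988, -0.0], [0.002, -0.0, -1.0]]
force: [0.8, -0.4, -0.8]
grip_width: 0.002
grip_force: 0.0
clock 4.7167 tcp gate xy [0.0503 0.0441] z 0.201 tool x yaw -8.96 F gate [ 0.8 -0.2] -0.8 0.0022586972584882187
tool shift [-0.0504 -0.0279  0.0619]
top 24 knob gate min [-0.0102  0.009 ] max [0.0097 0.0139] 0.153
scene 351 knob gate min [-0.0174  0.009 ] max [0.0089 0.0433] 0.162
```

```bash
python3 -m jog '-0.015 -0.02 0 0 0 0 0; -0.03 -0.03 0 0 0 0 0; -0.045 -0.03 0 0 0 0 0; -0.05 -0.03 0 0 0 0 0; -0.05 -0.03 0.02 0 0 0 0; -0.05 -0.03 0.04 0 0 0 0; -0.05 -0.03 0.06 0 0 0 0; -0.05 -0.03 0.062 0 0 0 0; -0.05 -0.022 0.062 0 0 0 0; -0.05 -0.015 0.062 0 0 0 0'; python3 g.py c
python3 -m jog '0 0.003 0 0 0 0 0; 0 0.006 0 0 0 0 0; 0 0.009 0 0 0 0 0; 0 0.012 0 0 0 0 0; 0 0.015 0 0 0 0 0; 0 0.018 0 0 0 0 0; 0 0.021 0 0 0 0 0; 0 0.024 0 0 0 0 0; 0 0.027 0 0 0 0 0; 0 0.03 0 0 0 0 0'; python3 g.py c
```

```text
clock: 5.65
tcp_pos: [0.6335, 0.0792, 0.1377]
orientation: [[0.988, -0.154, -0.0], [-0.154, -0.988, -0.0], [-0.0, 0.0, -1.0]]
force: [-0.1, 0.4, 0.8]
grip_width: 0.004
grip_force: 0.0
clock 5.65 tcp gate xy [-0.      0.0582] z 0.1377 tool x yaw -8.86 F gate [-0.2  0.4] 0.8 0.004036961771915985
top 136 knob gate min [-0.0101  0.009 ] max [0.0161 0.0316] 0.164
scene 334 knob gate min [-0.0182  0.009 ] max [0.0056 0.0419] 0.162
clock: 6.58
tcp_pos: [0.6286, 0.0498, 0.1374]
orientation: [[0.988, -0.155, -0.0], [-0.155, -0.988, -0.0], [-0.0, 0.0, -1.0]]
force: [0.7, 3.2, 2.7]
grip_width: 0.003
grip_force: 1.7
clock 6.5833 tcp gate xy [-0.0003  0.0284] z 0.1374 tool x yaw -8.89 F gate [0.2 3.3] 2.7 0.003330792115979669
top 8 knob gate min [-0.0063 -0.0129] max [ 0.0041 -0.0108] 0.154
scene 276 knob gate min [-0.017  -0.0098] max [0.0083 0.0161] 0.165
```

```bash
python3 -m jog '0 0.003 0 0 0 0 0; 0 0.006 0 0 0 0 0; 0 0.009 0 0 0 0 0; 0 0.012 0 0 0 0 0; 0 0.015 0 0 0 0 0; 0 0.018 0 0 0 0 0; 0 0.021 0 0 0 0 0; 0 0.023 0 0 0 0 0; 0 0.025 0 0 0 0 0; 0 0.027 0 0 0 0 0'; python3 g.py c
```

```text
clock: 7.52
tcp_pos: [0.6244, 0.0233, 0.1373]
orientation: [[0.988, -0.155, -0.0], [-0.155, -0.988, 0.0], [-0.0, -0.0, -1.0]]
force: [0.4, 2.6, 0.2]
grip_width: 0.007
grip_force: 1.2
clock 7.5167 tcp gate xy [-0.0004  0.0016] z 0.1373 tool x yaw -8.89 F gate [0.  2.7] 0.2 0.007169142123072142
top 0 knob gate min  max  
scene 269 knob gate min [-0.0174 -0.0363] max [ 0.0012 -0.0107] 0.17
```

```bash
python3 -m jog '0 0.001 0 0 0 0 0; 0 0.002 0 0 0 0 0; 0 0.003 0 0 0 0 0; 0 0.0035 0 0 0 0 0; 0 0.004 0 0 0 0 0; 0 0.0045 0 0 0 0 0; 0 0.005 0 0 0 0 0; 0 0.005 0 0 0 0 0; 0 0.005 0 0 0 0 0; 0 0.005 0 0 0 0 0'; python3 g.py
```

```text
clock: 8.45
tcp_pos: [0.6236, 0.0186, 0.1373]
orientation: [[0.988, -0.155, -0.0], [-0.155, -0.988, 0.0], [-0.0, 0.0, -1.0]]
force: [1.2, 1.3, -1.5]
grip_width: 0.009
grip_force: 1.1
clock 8.45 tcp gate xy [-0.0004 -0.0032] z 0.1373 tool x yaw -8.89 F gate [1.  1.4] -1.5 0.008825347186847686
```

```bash
python3 -m jog '0 -0.01 0 0 0 0 0; 0 -0.02 0 0 0 0 0; 0 -0.02 -0.02 0 0 0 0; 0 -0.02 -0.04 0 0 0 0; 0 -0.02 -0.06 0 0 0 0; -0.02 -0.02 -0.063 0 0 0 0; -0.05 0 -0.063 0 0 0 0; -0.07 0.02 -0.063 0 0 0 0; -0.07 0.025 -0.063 0 0 0 0; -0.07 0.025 -0.063 0 0 0 0'; python3 g.py -0.05 -0.029 0.139 c
```

```text
clock: 9.28
tcp_pos: [0.5505, 0.0042, 0.2011]
orientation: [[0.988, -0.156, 0.001], [-0.156, -0.988, -0.001], [0.001, 0.001, -1.0]]
force: [0.5, -0.2, -0.5]
grip_width: 0.003
grip_force: 0.0
clock 9.2833 tcp gate xy [-0.0704 -0.0287] z 0.2011 tool x yaw -8.95 F gate [ 0.5 -0.1] -0.5 0.0034173183028823836
tool shift [0.0203 0.0002 0.0622]
top 0 knob gate min  max  
scene 337 knob gate min [-0.0166 -0.0421] max [ 0.0032 -0.0114] 0.162
```

```bash
python3 -m jog '0.005 0 0.02 0 0 0 0; 0.01 0 0.04 0 0 0 0; 0.015 0 0.055 0 0 0 0; 0.02 0 0.062 0 0 0 0; 0.026 0 0.062 0 0 0 0; 0.032 0 0.062 0 0 0 0; 0.038 0 0.062 0 0 0 0; 0.044 0 0.062 0 0 0 0; 0.047 0 0.062 0 0 0 0; 0.05 0 0.062 0 0 0 0'; python3 g.py c
python3 -m jog '0.003 0 0 0 0 0 0; 0.006 0 0 0 0 0 0; 0.009 0 0 0 0 0 0; 0.012 0 0 0 0 0 0; 0.014 0 0 0 0 0 0; 0.016 0 0 0 0 0 0; 0.018 0 0 0 0 0 0; 0.02 0 0 0 0 0 0; 0.022 0 0 0 0 0 0; 0.022 0 0 0 0 0 0'; python3 g.py c
```

```text
clock: 10.22
tcp_pos: [0.6007, -0.0032, 0.1393]
orientation: [[0.988, -0.155, 0.0], [-0.155, -0.988, -0.0], [0.0, 0.0, -1.0]]
force: [-2.0, 0.6, 2.9]
grip_width: 0.004
grip_force: 1.3
clock 10.2167 tcp gate xy [-0.0197 -0.0283] z 0.1393 tool x yaw -8.89 F gate [-2.1  0.3] 2.9 0.004347206112238531
top 0 knob gate min  max  
scene 108 knob gate min [-0.0112 -0.0214] max [ 0.0076 -0.0112] 0.169
clock: 11.15
tcp_pos: [0.6221, -0.0065, 0.1382]
orientation: [[0.988, -0.155, -0.0], [-0.155, -0.988, 0.0], [-0.0, -0.0, -1.0]]
force: [-2.8, 0.9, 0.2]
grip_width: 0.006
grip_force: 1.0
clock 11.15 tcp gate xy [ 0.002  -0.0282] z 0.1382 tool x yaw -8.9 F gate [-2.9  0.5] 0.2 0.005759540046212231
top 0 knob gate min  max  
scene 108 knob gate min [ 0.0136 -0.022 ] max [ 0.0323 -0.0099] 0.159
```

Moving freely; push the last few millimetres to the stop.

```bash
python3 -m jog '0.001 0 0 0 0 0 0; 0.002 0 0 0 0 0 0; 0.003 0 0 0 0 0 0; 0.004 0 0 0 0 0 0; 0.005 0 0 0 0 0 0; 0.0055 0 0 0 0 0 0; 0.006 0 0 0 0 0 0; 0.0065 0 0 0 0 0 0; 0.0065 0 0 0 0 0 0; 0.0065 0 0 0 0 0 0'; python3 g.py c
```

```text
clock: 12.08
tcp_pos: [0.6282, -0.0074, 0.1384]
orientation: [[0.988, -0.155, -0.0], [-0.155, -0.988, 0.0], [-0.0, -0.0, -1.0]]
force: [-3.1, 0.8, -2.1]
grip_width: 0.002
grip_force: 1.4
clock 12.0833 tcp gate xy [ 0.0081 -0.0282] z 0.1384 tool x yaw -8.89 F gate [-3.2  0.3] -2.1 0.002101226322148241
top 0 knob gate min  max  
scene 120 knob gate min [ 0.0153 -0.0221] max [ 0.0382 -0.0108] 0.165
```

Add 2 mm, then retreat straight back and up.

```bash
python3 -m jog '0.0005 0 0 0 0 0 0; 0.001 0 0 0 0 0 0; 0.0015 0 0 0 0 0 0; 0.002 0 0 0 0 0 0; 0.002 0 0 0 0 0 0; 0.002 0 0 0 0 0 0; 0.002 0 0 0 0 0 0; 0.002 0 0 0 0 0 0; 0.002 0 0 0 0 0 0; 0.002 0 0 0 0 0 0'; python3 g.py
python3 -m jog '-0.01 0 0 0 0 0 0; -0.025 0 0 0 0 0 0; -0.04 0 0 0 0 0 0; -0.055 0 -0.01 0 0 0 0; -0.07 0 -0.03 0 0 0 0; -0.09 0 -0.05 0 0 0 0; -0.11 0 -0.07 0 0 0 0; -0.13 0.03 -0.09 0 0 0 0; -0.14 0.06 -0.1 0 0 0 0; -0.14 0.09 -0.1 0 0 0 0'; python3 -m jog '0 0.03 0 0 0 0 0; 0 0.06 0 0 0 0 0; 0 0.09 0 0 0 0 0; 0 0.12 0 0 0 0 0; 0 0.12 0 0 0 0 0; 0 0.12 0 0 0 0 0; 0 0.12 0 0 0 0 0; 0 0.12 0 0 0 0 0; 0 0.12 0 0 0 0 0; 0 0.12 0 0 0 0 0'; python3 g.py c; python3 - <<'E'
from h import *
a=grab_frame("top");save(a,"t2.png"); b=grab_frame("scene"); save(b,"s2.png")
x=cv2.resize(cv2.imread("pics/t2.png")[110:260,190:390],(400,300)); y=cv2.resize(cv2.imread("pics/s2.png")[130:280,160:360],(400,300))
cv2.imwrite("pics/end.png",np.hstack([x,y]))
E
```

```text
clock: 13.02
tcp_pos: [0.6298, -0.0077, 0.1382]
orientation: [[0.988, -0.155, -0.001], [-0.155, -0.988, 0.0], [-0.001, -0.0, -1.0]]
force: [-5.9, 1.3, -2.6]
grip_width: 0.005
grip_force: 2.6
clock 13.0167 tcp gate xy [ 0.0098 -0.0282] z 0.1382 tool x yaw -8.89 F gate [-6.   0.4] -2.6 0.004915108316994369
clock: 13.85
tcp_pos: [0.4796, -0.0762, 0.2436]
orientation: [[0.988, -0.153, 0.01], [-0.153, -0.988, -0.004], [0.01, 0.002, -1.0]]
force: [1.0, -0.9, -0.0]
grip_width: 0.006
grip_force: 0.0
clock: 14.68
tcp_pos: [0.4599, -0.1928, 0.2387]
orientation: [[0.988, -0.153, 0.0], [-0.153, -0.988, -0.0], [0.001, 0.0, -1.0]]
force: [0.4, 0.2, 1.0]
grip_width: 0.006
grip_force: 0.0
clock 14.6833 tcp gate xy [-0.1294 -0.2374] z 0.2387 tool x yaw -8.8 F gate [0.4 0.3] 1.0 0.0063194902848623564
top 167 knob gate min [ 0.0173 -0.0433] max [ 0.0516 -0.0117] 0.16
scene 303 knob gate min [ 0.0163 -0.0398] max [ 0.0383 -0.0099] 0.157
```

View pics/end.png

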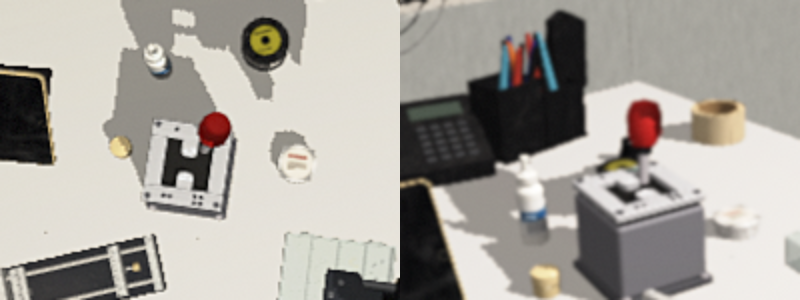

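The knob is at (214,128) over the forward-right slot. Its centre is about 34 mm forward and 27 mm right of the gate centre, so the lever is fully home in third. The loose things have not moved and the gripper is clear.

```bash
python3 -c "from bench import hand_in; print(hand_in())"
```

```text
the job is handed in; nothing more can be done
None
```

The lever went through the cross passage and is fully home in third; the fingers are clear, the loose things look undisturbed, and the job was handed in at about 15 s on the clock (no verdict was returned).

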